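# Tip the roller catches to the pick-up end of the parts tray

### The arm

A 6-joint arm with a two-finger parallel gripper is mounted at the origin on the work surface. World frame = base frame: x ahead of the robot, y to its left, z up, the work surface at z = 0. Lengths are in m, angles in rad, forces in N, time in s.
With the tool pointing down it reaches from about 0.375 to 0.975 m from the base axis. Payload 3.8 kg.
Tool frame: the origin (TCP) lies at the very end of the fingers, on their centre line; the grasp point (between the pads) lies 19 mm behind it; z points along the fingers, y is the line along which they close (so a half turn about z gives the same grasp; the last joint's range is limited). The gripper opens to 85 mm and grips with 20 to 120 N. Pads are 22 mm wide; open, the fingers measure 114 mm over their backs; the gripper's body (76 mm by 85 mm) begins 54 mm behind the grasp point. The pads swing forward as they close: fully open they stand 13 mm farther back than shut.
Start: joints at [-1.218, 0.264, 1.604, -0, 1.274, -0.037], TCP at [0.256, -0.624, 0.231] pointing down, gripper open.
Joint ranges: [-2.63, 2.63], [-0.94, 2.18], [0.31, 2.57], [-1.31, 4.45], [0, 2.66], [-2.55, 2.55]. Speed limits (rad/s): [2.57, 2.57, 3.14, 3.14, 3.14, 3.14].

### API

Orientations are given as a rotation vector (axis times angle).
In Python, from workcell import bot gives the robot as it stands. The module is installed in compiled form; this text tells all that it offers.
- The arm moves only by the shell command python3 -m jog [OPENING] [FORCE], which reads ROWS from standard input. ROWS is a JSON list of rows, 1 to 5 of them, each written [[dx, dy, dz], turn]: dx, dy, dz in m, then a turn about the tool's z in rad; each row shifts and turns the commanded pose from where the row before left it, along the tool's axes as they then stand; what a row does not reach is not made up. A row lasts 1/8 s, in which the tool goes at most 0.0625 m and 0.188 rad, less where a joint would pass 70% of its speed; a pose out of reach is approached as far as the arm can. OPENING is the opening from 0.0 (shut) to 1.0 (fully open), set as the command begins (- or left out keeps the last). The fingers move at their own pace and stop on an object; FORCE is the grip in N (left out, the last holds). Time passes only in rows, so rows that do not move let the fingers close. It prints the time, the measured TCP pose, the force, the opening and the grip force at its end. Input that does not fit is refused with a message, and nothing moves.
- bot.read_state(): the state, without advancing time (a new reading comes with each control period).
- bot.read_camera(name): name is "side" or "top" or "wrist"; returns the picture (480x640x3 uint8, red, green, blue); there is no depth.
- bot.camera_info(name): a dict with "intrinsics" (3x3 intrinsics, pixels), "extrinsics" (4x4, takes a point from camera to world coordinates). Camera axes: x right, y down, z forward; pixel columns grow to the right and rows downward; lengths in m; the calibration is good to about 2 mm. A picture is of the moment at which its call begins: read the wrist's pose just before it. camera_info takes no time and is no camera call; for the wrist camera it gives the pose at the moment of the call.
- bot.finish_job(): hands the job in; it is judged then, once.
Trained networks look in the newest picture that a camera, given by its name, has taken for a name from the list of things; names that differ only in an ending like _2 or _b are one class to them, and where a whole thing is asked for, a point or a joint stands for the part that bears it (a point fixed in the world has none). Each returns a list of dicts, best first, with "conf" (0 to 1); they miss things now and then, are a little off and sometimes report something else, mostly with a low value. They report only what shows in the picture. A call takes as long as a camera call.
- bot.search_frame(camera, thing): "box" ([left, top, right, bottom] in pixels, round what is visible of it).
- bot.regions_of(camera, thing): "pixels" (480x640 bool, what is visible of it) and "box" ([left, top, right, bottom] in pixels, round what is visible of it).
- bot.spot_point(camera, thing): "pixel" ([row, column] in pixels: a listed point, or the origin of a listed thing).
The state is a dict: "time": time; "q": joint angles; "joint_vel": joint speeds; "joint_torque": joint torques, N m; "tool_pos": TCP position; "tcp_rot": TCP orientation; "wrist_force": force on the tool from outside, world axes, zero at the start; "torque": the same for the moment, N m; "width": opening from 0.0 (shut) to 1.0 (fully open); "grip_force": force on a finger pad.
Only numpy, scipy, OpenCV 4.12 (cv2) and the standard library are available. Lean on these libraries where they do the work, as an engineer would, in place of code of your own. Each camera call takes 0.05 s, during which the arm holds its last target. There are 200 camera calls.

### The job

Lay the stray roller catch in the raised tipping tray with the other two, on the empty side of their end. Then press down on the outward flange at the tray's opposite (pick-up) end until you feel the tray meet its hidden stop, lean on it there with about 15 N (never above 24 N) for a second so that all three catches slide to the pick-up end, and ease the tray back up to level under your fingers without letting it snap back. Leave the other things on the bench alone.

Things in the scene. Friction and masses are not known exactly. Their poses are not given: they have to be found in the camera images.
- tray: Open aluminium tray, 240 mm long (x), 176 mm wide (y); 3 mm walls rise 37 mm above its floor. Origin: middle of the inner floor, on the hinge axis (its y), 100 mm above the bench; x points along the floor to the pick-up end (with the flange), z up. A spring holds it level; pressing the flange down tips it. Catches slide at 0.20 to 0.33 rad of tilt, not below, and stay put when it is level.
- stand: Fixed stand under the tray; origin on the bench below the hinge, axes as the level tray's. Two cheeks beside the tray at y = +/-98 mm, 6 mm thick, 50 mm along x, tops 118 mm above the bench. Under the pick-up end hides an adjustable stop, a rubber-covered bar, set differently each time and not measured: the tray meets it at any tilt from 0.35 to 0.57 rad.
- push_flange (a point): Where to press: middle of the flat flange top, tray x = 138 mm, z = 37 mm (137 mm over the bench when level). A 4 mm plate turned outward from the pick-up end's rim, 34 mm out, 130 mm wide. It goes almost straight down, 50 to 80 mm, to the stop, which must be felt: the spring takes 3 to 8 N on the way, then the force rises steeply. Let go at once, it snaps back.
- loading_spot (a point): Point on the tray's inner floor at the loading end (the end without a flange), on the empty side: tray x = -75 mm, y = -40 mm. 48 mm from here to the side wall, 45 mm to the end wall, about 50 mm to the nearer catch. Axes as the tray's.
- stray: Steel roller catch lying on the bench: base plate 56 x 26 x 5 mm, on its middle a raised housing 34 x 18 mm rising to 20 mm above the underside, topped by a small roller (to 25 mm). About 90 g. Origin: centre of the underside; x along the plate, z up. Best gripped across the 18 mm housing, from above.
- catch_a: The same kind of catch, already lying in the tray at the loading end, near the side wall on the tray's +y side.
- catch_b: The same kind of catch, in the tray at the loading end, next to catch_a, towards the middle.
- carton: Bystander: small full carton 100 x 50 x 45 mm on the bench; origin at the centre of its underside. Leave alone.
- driver: Bystander: screwdriver lying on the bench, about 200 mm long along its x. Leave alone.
- can: Bystander: closed can, 66 mm across, 100 mm high; origin at the centre of its underside. Leave alone.

How it is judged:
By the outcome, as a careful person would: the job done as asked, in the order asked, and still so for the second after the job is handed in, with the robot touching nothing.
It also fails if it takes over 72 s, if anything falls off the work surface, if the arm or the gripper's body presses on something with over 40 N, if the wrist force passes 120 N, or if a joint passes its speed limit or range.

## Working session

There is one attempt and no reset: what is moved stays moved. The work goes in short steps, Python scripts to look and compute and a shell command to move; the robot and the scene stay as the last step left them, time stands still between calls to the robot, and variables do not carry over. Pictures are saved under pics/ and viewed, at most 10 in all, crops included, and the job is handed in when it is done.

```bash
mkdir -p pics; cat > h.py <<'E'
import numpy as np, cv2
from workcell import bot
from scipy.spatial.transform import Rotation as R
def ray(cam,pix,info=None):
    i=info or bot.camera_info(cam); K=np.array(i["intrinsics"]);T=np.array(i["extrinsics"])
    d=T[:3,:3]@np.linalg.solve(K,[pix[1],pix[0],1.]); return T[:3,3],d/np.linalg.norm(d)
def atz(cam,pix,z,info=None):
    o,d=ray(cam,pix,info); return o+d*(z-o[2])/d[2]
def tri(rays):
    A=sum(np.eye(3)-np.outer(d,d) for o,d in rays); b=sum((np.eye(3)-np.outer(d,d))@o for o,d in rays)
    p=np.linalg.solve(A,b); return p,[np.linalg.norm(np.cross(d,p-o)) for o,d in rays]
def proj(cam,p,info=None):
    i=info or bot.camera_info(cam);K=np.array(i["intrinsics"]);T=np.linalg.inv(np.array(i["extrinsics"]))
    c=K@(T[:3,:3]@p+T[:3,3]); return c[:2]/c[2]
def save(cam,name):
    im=bot.read_camera(cam); cv2.imwrite(f"pics/{name}.png",im[:,:,::-1]); return im
E
python3 - <<'E'
from h import *
np.set_printoptions(precision=3,suppress=True)
a=[]
for c in ["side","top"]:
    a.append(bot.read_camera(c)[:,:,::-1])
    for t in ["tray","stand","push_flange","loading_spot","stray","carton","driver","can"]:
        for d in bot.spot_point(c,t)[:4]:
            print(c,t,round(d["conf"],2),np.round(d["pixel"]),atz(c,d["pixel"],{"tray":.1,"loading_spot":.1,"push_flange":.137}.get(t,0)))
cv2.imwrite("pics/st.png",a[0]);cv2.imwrite("pics/tt.png",a[1])
s=bot.read_state();print(s)
E
```

```text
side tray 0.78 [208. 287.] [0.556 0.162 0.1  ]
side stand 0.84 [236. 290.] [0.564 0.18  0.   ]
side push_flange 0.68 [183. 339.] [0.696 0.187 0.137]
side loading_spot 0.96 [223. 259.] [0.481 0.115 0.1  ]
side stray 0.88 [402. 278.] [ 0.45  -0.287  0.   ]
side stray 0.67 [316. 423.] [ 0.787 -0.162  0.   ]
side carton 0.72 [379. 416.] [ 0.707 -0.303  0.   ]
side driver 0.56 [182. 245.] [0.481 0.483 0.   ]
side can 0.72 [317. 426.] [ 0.792 -0.167 -0.   ]
side can 0.39 [383. 419.] [ 0.709 -0.312  0.   ]
top tray 0.98 [260. 280.] [0.568 0.173 0.1  ]
top stand 0.72 [192. 266.] [0.726 0.217 0.   ]
top stand 0.56 [266. 280.] [0.559 0.181 0.   ]
top push_flange 0.85 [192. 261.] [0.702 0.212 0.137]
top loading_spot 0.73 [296. 300.] [0.492 0.131 0.1  ]
top stray 0.6 [313. 494.] [ 0.463 -0.298  0.   ]
top driver 0.59 [298. 147.] [0.484 0.474 0.   ]
top can 0.97 [168. 439.] [ 0.79  -0.176  0.   ]
{'time': 0.9, 'q': array([-1.218,  0.264,  1.604,  0.   ,  1.274, -0.037]), 'joint_vel': array([ 0.   , -0.   ,  0.   , -0.001, -0.001,  0.001]), 'joint_torque': array([ -0.   , -51.505, -36.773,  -0.   ,   0.001,   0.   ]), 'tool_pos': array([ 0.257, -0.624,  0.231]), 'tcp_rot': array([3.082, 0.608, 0.   ]), 'wrist_force': array([-0.775,  0.059,  0.147]), 'torque': array([ 0.024, -0.023, -0.062]), 'grip_force': 0.0, 'width': 0.9986102298936881}
```

View pics/tt.png

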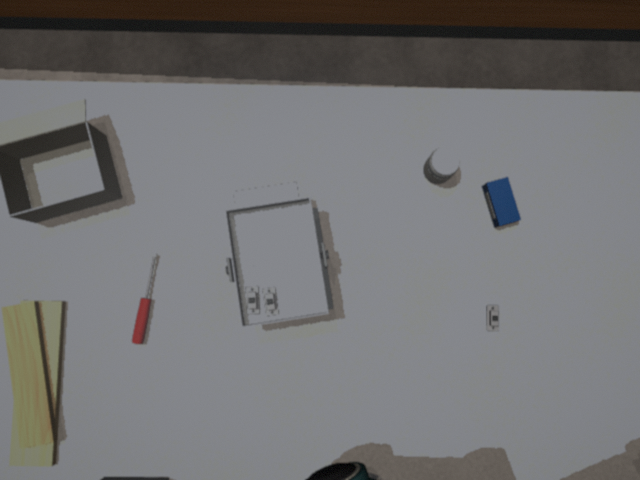

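View pics/st.png

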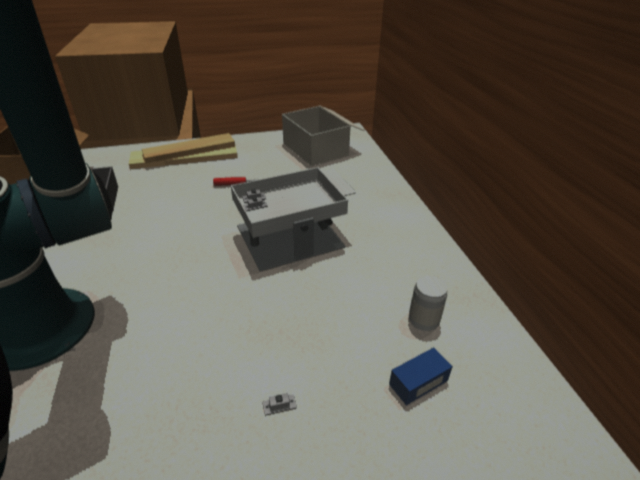

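The top view shows the stray at about (col 493, row 318), the tray at about (280, 262) with its flange at the top (267, 190), and the two catches at (252, 300) and (270, 300). The side view agrees. Next I'll triangulate these points.

```bash
cat >> h.py <<'E'
np.set_printoptions(precision=4,suppress=True)
def totool(target,yaw=None):
    s=bot.read_state(); M=R.from_rotvec(s["tcp_rot"]).as_matrix()
    x=M[:,0]; out=M.T@(np.array(target)-s["tool_pos"])
    cy=np.arctan2(x[1],x[0]); return out,cy
E
python3 - <<'E'
from h import *
P={}
for t in ["tray","push_flange","loading_spot","stray"]:
    r=[]
    for c in ["side","top"]:
        if t=="tray": bot.read_camera(c)
        r.append(ray(c,bot.spot_point(c,t)[0]["pixel"]))
    P[t]=tri(r); print(t,P[t])
for n,uv in dict(c1=(228,212),c2=(310,200),c3=(329,317),c4=(245,324)).items(): print(n,atz("top",uv[::-1],.137))
m=bot.regions_of("top","stray")[0]; ys,xs=np.nonzero(m["pixels"]); q=np.array([atz("top",(y,x),.01)[:2] for y,x in zip(ys,xs)]).astype(np.float32)
print(cv2.minAreaRect(q),m["conf"])
i=bot.camera_info("wrist"); s=bot.read_state(); M=R.from_rotvec(s["tcp_rot"]).as_matrix()
print("wrist cam in tool",M.T@(np.array(i["extrinsics"])[:3,3]-s["tool_pos"]),M.T@np.array(i["extrinsics"])[:3,:3],i["intrinsics"])
print(totool([.42,-.30,.25]))
E
```

```text
tray (array([0.563 , 0.174 , 0.0952]), [np.float64(0.0016183449667901896), np.float64(0.0016183449667900077)])
push_flange (array([0.705 , 0.2084, 0.1268]), [np.float64(0.003750904864550923), np.float64(0.003750904864550938)])
loading_spot (array([0.492 , 0.1326, 0.087 ]), [np.float64(0.001517667191082799), np.float64(0.0015176671910827474)])
stray (array([ 0.4549, -0.2925, -0.001 ]), [np.float64(0.004630556285442503), np.float64(0.004630556285442507)])
c1 [0.6602 0.2777 0.137 ]
c2 [0.6877 0.1123 0.137 ]
c3 [0.4526 0.0697 0.137 ]
c4 [0.4363 0.2364 0.137 ]
((0.4532828629016876, -0.2918038070201874), (0.026689980179071426, 0.053199585527181625), 89.4621353149414) 0.72
wrist cam in tool [ 0.0808 -0.0007 -0.1432] [[-0.0006 -0.9496 -0.3135]
 [ 1.     -0.0002 -0.0012]
 [ 0.0011 -0.3135  0.9496]] [[383.2369   0.     316.9766]
 [  0.     383.2369 240.8172]
 [  0.       0.       1.    ]]
(array([ 0.2745, -0.2379, -0.0187]), np.float64(0.38985937187729))
```

```bash
echo '[[[0.05,-0.04,0],0],[[0.05,-0.04,0],0],[[0.05,-0.04,0],0],[[0.05,-0.04,0],0],[[0.05,-0.04,0],0]]' | python3 -m jog && echo '[[[0,0,0],0.13],[[0,0,0],0.13],[[0,0,0],0.13],[[0,0,0],0]]' | python3 -m jog
python3 -c "
from h import *
print(totool([.475,-.29,.18]))"
```

```text
time: 2.08
tool_pos: [0.4088, -0.3493, 0.2316]
tcp_rot: [3.082, 0.608, 0.001]
wrist_force: [1.0, 0.1, -0.1]
width: 0.999
grip_force: 0.0
time: 2.58
tool_pos: [0.4081, -0.351, 0.2314]
tcp_rot: [3.141, 0.002, 0.0]
wrist_force: [-0.4, 0.3, 0.4]
width: 0.999
grip_force: 0.0
(array([ 0.067 , -0.0609,  0.0514]), np.float64(0.001401902661615639))
```

```bash
cat > look.py <<'E'
from h import *
import sys,pickle,os
bot.read_camera("wrist") if len(sys.argv)<4 else save("wrist",sys.argv[3])
i=bot.camera_info("wrist"); out={}
for t in sys.argv[2].split(","):
    for d in bot.spot_point("wrist",t)[:4]:
        if d["conf"]>.3: print(t,round(d["conf"],2),np.round(d["pixel"],1)); out.setdefault(t,[]).append(ray("wrist",d["pixel"],i))
pickle.dump(out,open(f"{sys.argv[1]}.pkl","wb"))
E
python3 look.py v1 stray
echo '[[[0.022,-0.02,0.017],0],[[0.022,-0.02,0.017],0],[[0.022,-0.02,0.017],0],[[0,0,0],0],[[0,0,0],0]]' | python3 -m jog
python3 look.py v2 stray s2
python3 - <<'E'
from h import *; import pickle
a,b=[pickle.load(open(f"v{k}.pkl","rb"))["stray"][0] for k in (1,2)]
print(tri([a,b]))
m=bot.regions_of("wrist","stray")[0]; ys,xs=np.nonzero(m["pixels"]); i=bot.camera_info("wrist")
q=np.array([atz("wrist",(y,x),.004,i)[:2] for y,x in zip(ys,xs)]).astype(np.float32); print(m["conf"],m["box"],cv2.minAreaRect(q))
print(atz("wrist",bot.spot_point("wrist","stray")[0]["pixel"],0))
E
```

```text
stray 0.74 [152.9 257.5]
time: 3.3
tool_pos: [0.4739, -0.2915, 0.1806]
tcp_rot: [3.141, 0.002, -0.0]
wrist_force: [1.1, -0.3, -0.1]
width: 1.002
grip_force: 0.0
stray 0.63 [234.8 321.3]
(array([ 0.4541, -0.2941,  0.005 ]), [np.float64(0.000660930331870556), np.float64(0.0006609303318706235)])
0.84 [307.2, 205.3, 333.3, 264.9] ((0.45194947719573975, -0.2931758761405945), (0.025296200066804886, 0.05453992262482643), 89.36149597167969)
[ 0.4529 -0.2948  0.    ]
```

View pics/s2.png

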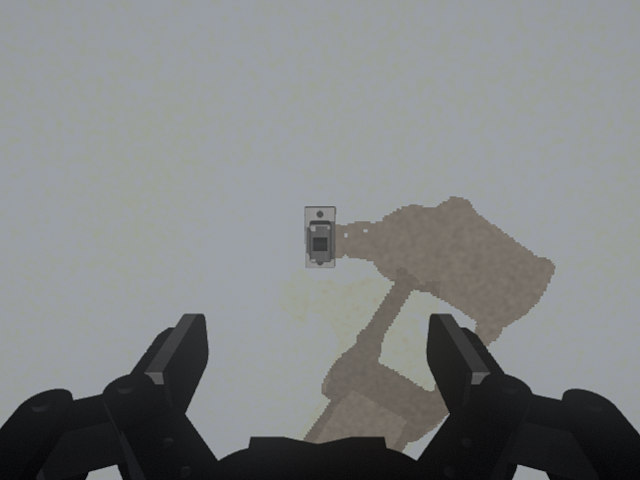

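```bash
echo '[[[-0.0205,0.0025,0.045],0],[[0,0,0.045],0],[[0,0,0.04],0],[[0,0,0],0],[[0,0,0],0]]' | python3 -m jog 0.6
python3 -c "
from h import *
print(totool([.4535,-.294,.0085]))"
```

```text
time: 4.12
tool_pos: [0.4544, -0.2946, 0.0519]
tcp_rot: [3.14, -0.001, 0.003]
wrist_force: [0.2, -0.5, 0.5]
width: 0.598
grip_force: 0.0
(array([-0.001 , -0.0007,  0.0434]), np.float64(-0.0006373009968478604))
```

```bash
echo '[[[-0.001,-0.0007,0.02],0],[[0,0,0.015],0],[[0,0,0.008],0],[[0,0,0],0],[[0,0,0],0]]' | python3 -m jog && echo '[[[0,0,0],0],[[0,0,0],0],[[0,0,0],0],[[0,0,0],0],[[0,0,0],0]]' | python3 -m jog 0 40 && echo '[[[0,0,0],0],[[0,0,0],0],[[0,0,-0.02],0],[[0,0,-0.03],0],[[0,0,0],0]]' | python3 -m jog
```

```text
time: 4.75
tool_pos: [0.453, -0.2932, 0.0078]
tcp_rot: [3.141, -0.0, 0.001]
wrist_force: [-0.0, 1.1, 0.5]
width: 0.603
grip_force: 0.0
time: 5.38
tool_pos: [0.453, -0.2932, 0.0078]
tcp_rot: [3.141, -0.0, 0.001]
wrist_force: [-0.6, 0.1, 4.9]
width: 0.198
grip_force: 39.8
time: 6.0
tool_pos: [0.454, -0.2939, 0.059]
tcp_rot: [3.139, -0.0, 0.005]
wrist_force: [-0.3, -0.0, -0.8]
width: 0.2
grip_force: 39.2
```

```bash
echo '[[[0,0,-0.05],0],[[0,0,-0.06],0],[[0,-0.01,-0.06],0],[[0,-0.05,-0.01],0],[[0.01,-0.055,0],0]]' | python3 -m jog && echo '[[[0.01,-0.055,0],0],[[0.01,-0.055,0],0],[[0.01,-0.055,0],0],[[0.01,-0.055,0],0],[[0.01,-0.055,0],0]]' | python3 -m jog && echo '[[[0.01,-0.02,0],0],[[0,0,0],-0.09],[[0,0,0],-0.085],[[0,0,0],0],[[0,0,0],0]]' | python3 -m jog
python3 look.py v1 tray,loading_spot,push_flange,catch_a t1
```

```text
time: 6.62
tool_pos: [0.4627, -0.1775, 0.2376]
tcp_rot: [3.141, -0.004, 0.002]
wrist_force: [0.6, 0.3, -1.1]
width: 0.2
grip_force: 39.5
time: 7.25
tool_pos: [0.5119, 0.0988, 0.2352]
tcp_rot: [3.141, -0.0, -0.004]
wrist_force: [1.4, 0.3, -1.3]
width: 0.197
grip_force: 39.5
time: 7.88
tool_pos: [0.5224, 0.1165, 0.2364]
tcp_rot: [3.13, 0.271, -0.002]
wrist_force: [-0.5, -0.1, -1.5]
width: 0.193
grip_force: 39.6
tray 0.77 [156.  242.8]
loading_spot 0.6 [255.5 297.7]
catch_a 0.87 [249.3 169.8]
catch_a 0.66 [261.8 214.4]
```

View pics/t1.png

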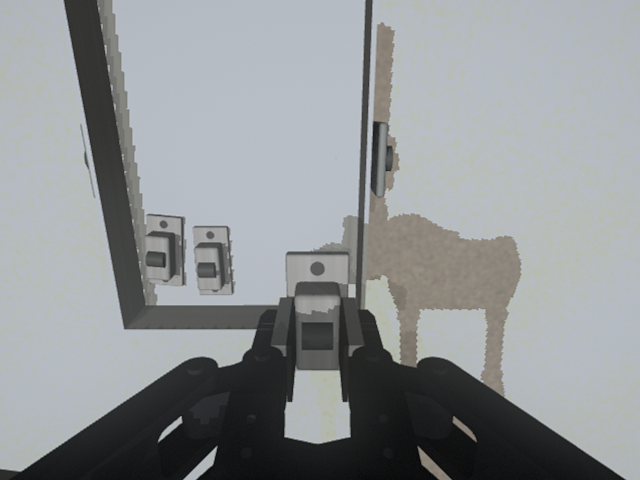

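The wrist view shows the held catch straight in the fingers at (318, 315). The tray's two catches are at (163, 250) and (211, 262), and the +y corner is at (125, 325). The empty corner lies at about (360, 310).

```bash
echo '[[[-0.015,-0.025,0],0],[[-0.015,-0.025,0],0],[[0,0,0],0],[[0,0,0],0]]' | python3 -m jog
python3 look.py v2 tray,loading_spot,push_flange,catch_a t2
python3 - <<'E'
from h import *; import pickle
a,b=[pickle.load(open(f"v{k}.pkl","rb")) for k in (1,2)]
for t in a:
    for p in a[t]:
        for q in b.get(t,[]): print(t,*tri([p,q]))
E
```

```text
time: 8.62
tool_pos: [0.4848, 0.1609, 0.2375]
tcp_rot: [3.129, 0.275, 0.001]
wrist_force: [0.4, 0.2, -0.6]
width: 0.2
grip_force: 39.6
tray 0.95 [115.6 311.5]
loading_spot 0.74 [219.3 363.7]
catch_a 0.91 [214.  230.4]
catch_a 0.79 [223.4 279.1]
tray [0.563  0.1799 0.0928] [np.float64(0.0005737338993043452), np.float64(0.0005737338993041495)]
loading_spot [0.4964 0.1283 0.1014] [np.float64(0.00019893482151699167), np.float64(0.0001989348215169411)]
catch_a [0.4804 0.2294 0.0919] [np.float64(0.0002949813085642661), np.float64(0.000294981308564188)]
catch_a [0.5207 0.188  0.2063] [np.float64(0.0082161561838148), np.float64(0.008216156183814806)]
catch_a [0.4741 0.2136 0.0815] [np.float64(0.017730114882971104), np.float64(0.017730114882971066)]
catch_a [0.4844 0.1898 0.1105] [np.float64(0.0003072686333906648), np.float64(0.0003072686333905557)]
```

View pics/t2.png

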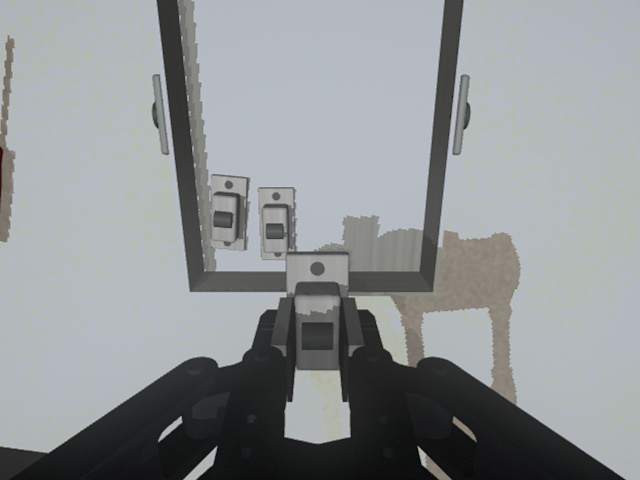

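```bash
python3 - <<'E'
from h import *
i=bot.camera_info("wrist")
l=atz("wrist",(291,190),.137,i); r=atz("wrist",(291,434),.137,i)
print(l,r,np.linalg.norm(l-r)); ya=np.arctan2(-(l-r)[0],(l-r)[1]); print("yaw",ya)
u=np.array([np.cos(ya),np.sin(ya),0]);v=np.array([-u[1],u[0],0])
o=(l+r)/2+u*.123; print("origin",o,"load",o-.075*u-.04*v,"flange",o+.138*u)
cl=atz("wrist",(114,164),.118,i);cr=atz("wrist",(114,457),.118,i);print("cheeks mid",(cl+cr)/2,np.linalg.norm(cl-cr))
s=bot.read_state();print("toolyaw",totool([0,0,0])[1])
t=o-.075*u-.04*v; 
for p in ([*t[:2],.22],[*t[:2],.115]): print(totool(p)[0])
for n,uv in dict(a=(230,216),b=(277,224)).items(): print(n, (R.from_euler("z",-ya).apply(atz("wrist",uv[::-1],.11,i)-o)))
E
```

```text
[0.433  0.2429 0.137 ] [0.4625 0.0748 0.137 ] 0.1706181568886392
yaw 0.17404367116197642
origin [0.5689 0.1801 0.137 ] load [0.502  0.1278 0.137 ] flange [0.7048 0.204  0.137 ]
cheeks mid [0.5634 0.1799 0.118 ] 0.19048572481924467
toolyaw 0.17387518646250094
[0.0112 0.0353 0.0173]
[0.0112 0.0353 0.1223]
a [-0.0759  0.0598 -0.027 ]
b [-0.082   0.0258 -0.027 ]
```

```bash
echo '[[[0.0057,0.0344,0],0],[[0,0,0.04],0],[[0,0,0.04],0],[[0,0,0.02],0],[[0,0,0],0]]' | python3 -m jog; python3 -c "
from h import *
print(totool([.4964,.128,.1088]))"
```

```text
time: 9.5
tool_pos: [0.4944, 0.1275, 0.1351]
tcp_rot: [3.129, 0.273, -0.007]
wrist_force: [0.4, -0.5, -0.8]
width: 0.2
grip_force: 39.6
(array([ 0.0022, -0.0001,  0.0263]), np.float64(0.17411997483904051))
```

```bash
echo '[[[0.002,0,0.012],0],[[0,0,0.008],0],[[0,0,0.002],0],[[0,0,0],0]]' | python3 -m jog; echo '[[[0,0,0.0015],0],[[0,0,0],0]]' | python3 -m jog;echo '[[[0,0,0.0015],0],[[0,0,0],0]]' | python3 -m jog
```

```text
time: 10.0
tool_pos: [0.498, 0.1287, 0.1154]
tcp_rot: [-3.13, -0.274, -0.0]
wrist_force: [0.3, 0.0, -1.6]
width: 0.195
grip_force: 39.6
time: 10.25
tool_pos: [0.4981, 0.1286, 0.114]
tcp_rot: [-3.13, -0.274, -0.001]
wrist_force: [-0.0, -0.5, -1.0]
width: 0.199
grip_force: 39.6
time: 10.5
tool_pos: [0.4978, 0.1286, 0.1122]
tcp_rot: [3.13, 0.274, -0.0]
wrist_force: [0.3, -0.1, -1.5]
width: 0.199
grip_force: 39.6
```

```bash
echo '[[[0,0,0.0015],0],[[0,0,0],0]]' | python3 -m jog | grep -E "pos|wrist";echo '[[[0,0,0.0015],0],[[0,0,0],0]]' | python3 -m jog| grep -E "pos|wrist"; echo '[[[0,0,0.001],0],[[0,0,0],0]]' | python3 -m jog| grep -E "pos|wrist"
```

```text
tool_pos: [0.4978, 0.1286, 0.1106]
wrist_force: [0.3, 0.4, -0.5]
tool_pos: [0.4978, 0.1286, 0.1091]
wrist_force: [-0.2, 1.1, -1.2]
tool_pos: [0.4978, 0.1286, 0.1082]
wrist_force: [-0.5, 0.7, -0.4]
```

```bash
echo '[[[0,0,0.001],0],[[0,0,0],0]]' | python3 -m jog | grep -E "pos|wrist";echo '[[[0,0,0.0007],0],[[0,0,0],0]]' | python3 -m jog| grep -E "pos|wrist"
```

```text
tool_pos: [0.4983, 0.1287, 0.1077]
wrist_force: [0.0, -0.4, 2.5]
tool_pos: [0.4986, 0.1287, 0.1076]
wrist_force: [-2.2, -0.6, 5.7]
```

```bash
echo '[[[0,0,-0.0008],0],[[0,0,0],0]]' | python3 -m jog | grep -E "pos|wrist";echo '[[[0,0,0],0],[[0,0,0],0],[[0,0,0],0],[[0,0,0],0]]' | python3 -m jog 0.42; echo '[[[0,0,-0.015],0],[[0,0,-0.03],0],[[0,0,-0.05],0],[[0,0,-0.05],0],[[0,0,0],0]]' | python3 -m jog; echo '[[[-0.03,-0.03,0],0],[[-0.03,-0.03,0],0],[[0,0,0],0],[[0,0,0],0]]' | python3 -m jog; python3 look.py v1 tray,loading_spot,push_flange,stray,catch_a p1
```

```text
tool_pos: [0.4983, 0.1287, 0.1077]
wrist_force: [1.0, -0.3, 1.6]
time: 12.5
tool_pos: [0.4978, 0.1286, 0.1072]
tcp_rot: [3.13, 0.274, -0.001]
wrist_force: [0.8, 0.2, 0.1]
width: 0.421
grip_force: 0.0
time: 13.12
tool_pos: [0.5015, 0.1293, 0.2595]
tcp_rot: [-3.128, -0.274, -0.019]
wrist_force: [0.2, -0.0, -0.6]
width: 0.419
grip_force: 0.0
time: 13.62
tool_pos: [0.4285, 0.1771, 0.2524]
tcp_rot: [3.129, 0.275, 0.001]
wrist_force: [0.1, -0.4, 0.1]
width: 0.423
grip_force: 0.0
tray 0.65 [ 36.1 349.3]
stray 0.57 [138.9 398.5]
catch_a 0.92 [139.5 264.5]
catch_a 0.56 [151.8 310.7]
```

View pics/p1.png

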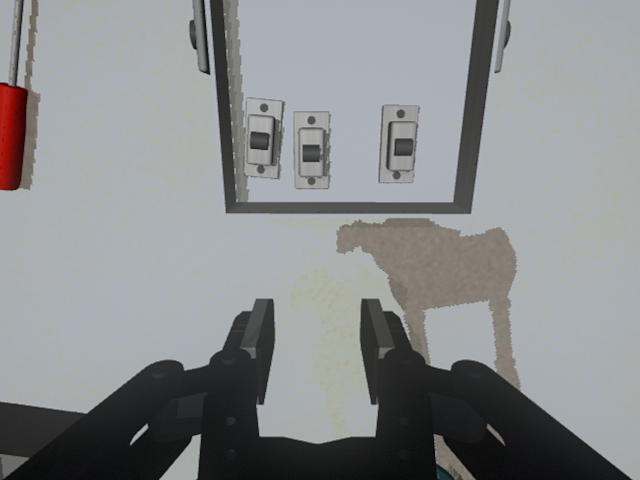

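The stray lies flat in the tray at (398, 145), with the others at (264, 140) and (311, 150). Their spacing is good. Next is the flange.

```bash
echo '[[[0.05,0,0],0],[[0.055,0,0],0],[[0.055,0,0],0],[[0.05,0,0],0],[[0,0,0],0]]' | python3 -m jog 0 20 >/dev/null; echo '[[[0,0,0],0],[[0,0,0],0]]' | python3 -m jog|grep -E "time|pos|width";  python3 look.py v1 push_flange,tray; echo '[[[0.03,0.03,0],0],[[0,0,0],0],[[0,0,0],0]]' | python3 -m jog|grep -E "time|pos|width";python3 look.py v2 push_flange,tray f2
python3 - <<'E'
from h import *; import pickle
a,b=[pickle.load(open(f"v{k}.pkl","rb")) for k in (1,2)]
for t in a:
    for p in a[t]:
        for q in b.get(t,[]): print(t,*tri([p,q]))
print(totool([.6994,.2038,.16]))
E
```

```text
time: 14.8
tool_pos: [0.6342, 0.2135, 0.2527]
width: 0.002
push_flange 0.61 [146.3 347.9]
tray 0.74 [307.6 344.3]
time: 15.32
tool_pos: [0.6694, 0.1895, 0.2527]
width: -0.001
push_flange 0.68 [192.3 304.7]
push_flange [0.6969 0.2047 0.1351] [np.float64(0.00038108520636822), np.float64(0.00038108520636802827)]
(array([ 0.0321, -0.0083,  0.0926]), np.float64(0.17545174240916983))
```

View pics/f2.png

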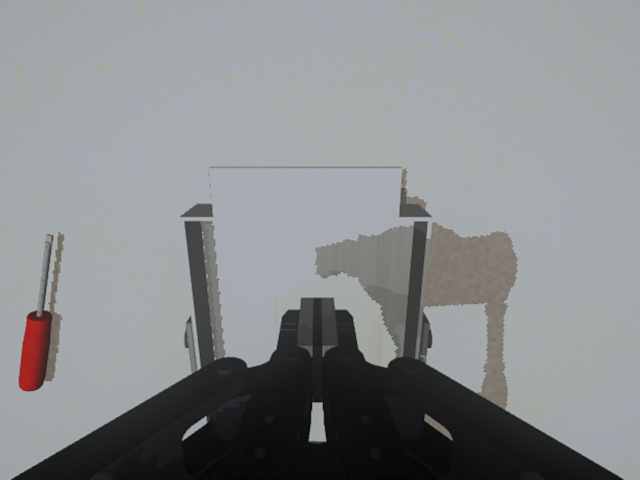

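The flange shows as the plate from cols 210–402 and rows 167–217, with its middle at (306, 192). That agrees with the geometry.

```bash
echo '[[[0.033,-0.0085,0.02],0],[[0,0,0.035],0],[[0,0,0.035],0],[[0,0,0.008],0],[[0,0,0],0]]' | python3 -m jog; echo '[[[0,0,0.003],0],[[0,0,0.003],0],[[0,0,0.003],0],[[0,0,0],0]]' | python3 -m jog
```

```text
time: 16.1
tool_pos: [0.7006, 0.2038, 0.1544]
tcp_rot: [3.129, 0.275, -0.001]
wrist_force: [-0.7, 0.2, 0.2]
width: -0.002
grip_force: 0.0
time: 16.6
tool_pos: [0.7009, 0.2034, 0.1452]
tcp_rot: [3.13, 0.274, -0.001]
wrist_force: [-0.1, -0.6, -0.5]
width: 0.003
grip_force: 0.0
```

```bash
for k in 1; do echo '[[[0,0,0.003],0],[[0,0,0.003],0],[[0,0,0.003],0],[[0,0,0.003],0],[[0,0,0],0]]' | python3 -m jog|grep -E "time|pos|force: \["; done; echo '[[[0,0,0.003],0],[[0,0,0.003],0],[[0,0,0.003],0],[[0,0,0.003],0],[[0,0,0],0]]' | python3 -m jog|grep -E "time|pos|force: \["; echo '[[[0,0,0.003],0],[[0,0,0.003],0],[[0,0,0.003],0],[[0,0,0.003],0],[[0,0,0],0]]' | python3 -m jog|grep -E "time|pos|force: \["; echo '[[[0,0,0.003],0],[[0,0,0.003],0],[[0,0,0.003],0],[[0,0,0.003],0],[[0,0,0],0]]' | python3 -m jog|grep -E "time|pos|force: \["
```

```text
time: 17.23
tool_pos: [0.7016, 0.2036, 0.1346]
wrist_force: [-1.8, -0.2, 4.9]
time: 17.85
tool_pos: [0.7038, 0.2041, 0.1241]
wrist_force: [2.4, 0.1, 6.6]
time: 18.48
tool_pos: [0.7052, 0.2043, 0.1128]
wrist_force: [4.1, 0.9, 6.6]
time: 19.1
tool_pos: [0.7057, 0.2044, 0.1011]
wrist_force: [5.1, 0.6, 7.1]
```

```bash
echo '[[[0,0,0.003],0],[[0,0,0.003],0],[[0,0,0.003],0],[[0,0,0],0]]' | python3 -m jog|grep -E "time|pos|force: \["; echo '[[[0,0,0.002],0],[[0,0,0.002],0],[[0,0,0],0]]' | python3 -m jog|grep -E "time|pos|force: \["; echo '[[[0,0,0.002],0],[[0,0,0.002],0],[[0,0,0],0]]' | python3 -m jog|grep -E "time|pos|force: \["
```

```text
time: 19.6
tool_pos: [0.7055, 0.2043, 0.0919]
wrist_force: [4.5, -0.3, 6.2]
time: 19.98
tool_pos: [0.7051, 0.2043, 0.0874]
wrist_force: [5.2, 0.8, 4.4]
time: 20.35
tool_pos: [0.7039, 0.2041, 0.084]
wrist_force: [3.1, 0.1, 11.8]
```

```bash
echo '[[[0,0,0],0]]' | python3 -m jog|grep -E "time|pos|force: \["; echo '[[[0,0,0.001],0],[[0,0,0],0]]' | python3 -m jog|grep -E "time|pos|force: \["
```

```text
time: 20.48
tool_pos: [0.7039, 0.2041, 0.084]
wrist_force: [2.7, -0.3, 12.0]
time: 20.72
tool_pos: [0.704, 0.2041, 0.0838]
wrist_force: [2.0, -0.4, 15.4]
```

```bash
echo '[[[0,0,0],0],[[0,0,0],0],[[0,0,0],0],[[0,0,0],0],[[0,0,0],0]]' | python3 -m jog|grep -E "time|pos|force: \["; echo '[[[0,0,0],0],[[0,0,0],0],[[0,0,0],0],[[0,0,0],0],[[0,0,0],0]]' | python3 -m jog|grep -E "time|pos|force: \["; python3 - <<'E'
from h import *
bot.read_camera("top"); 
im=save("side","sp"); cv2.imwrite("pics/spc.png",cv2.resize(im[130:290,200:400,::-1],None,fx=3,fy=3))
print(bot.read_state()["wrist_force"])
E
```

```text
time: 21.35
tool_pos: [0.704, 0.2042, 0.0838]
wrist_force: [1.4, -0.1, 15.0]
time: 21.98
tool_pos: [0.704, 0.2042, 0.0839]
wrist_force: [1.9, -0.6, 15.0]
[ 1.728   0.0788 15.2835]
```

View pics/spc.png

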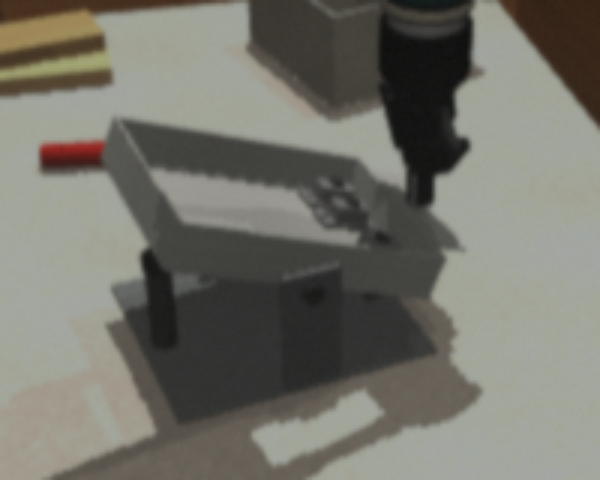

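The crop shows the tray tipped by the closed fingers, with the catches slid to the pick-up end at about (335, 200) and (375, 237). I'll ease it up slowly.

```bash
J(){ grep -E "time|pos|force: \["; }; echo '[[[0,0,-0.002],0],[[0,0,-0.002],0],[[0,0,-0.002],0],[[0,0,-0.002],0],[[0,0,-0.002],0]]' | python3 -m jog|J; echo '[[[0,0,-0.0025],0],[[0,0,-0.0025],0],[[0,0,-0.0025],0],[[0,0,-0.0025],0],[[0,0,-0.0025],0]]' | python3 -m jog|J; echo '[[[0,0,-0.0025],0],[[0,0,-0.0025],0],[[0,0,-0.0025],0],[[0,0,-0.0025],0],[[0,0,-0.0025],0]]' | python3 -m jog|J; echo '[[[0,0,-0.0025],0],[[0,0,-0.0025],0],[[0,0,-0.0025],0],[[0,0,-0.0025],0],[[0,0,-0.0025],0]]' | python3 -m jog|J
```

```text
time: 22.7
tool_pos: [0.7008, 0.2035, 0.0891]
wrist_force: [3.4, 1.6, 3.9]
time: 23.32
tool_pos: [0.7009, 0.2035, 0.102]
wrist_force: [3.4, 1.8, 4.4]
time: 23.95
tool_pos: [0.7002, 0.2034, 0.1141]
wrist_force: [0.8, 0.3, 3.0]
time: 24.58
tool_pos: [0.7008, 0.2035, 0.1269]
wrist_force: [0.1, -0.5, 2.1]
```

```bash
J(){ grep -E "time|pos|force: \["; }; echo '[[[0,0,-0.0015],0],[[0,0,-0.0015],0],[[0,0,-0.0015],0],[[0,0,-0.0015],0],[[0,0,-0.0015],0]]' | python3 -m jog|J; echo '[[[0,0,-0.001],0],[[0,0,-0.001],0],[[0,0,-0.001],0],[[0,0,-0.001],0],[[0,0,-0.001],0]]' | python3 -m jog|J;  echo '[[[0,0,-0.001],0],[[0,0,-0.001],0],[[0,0,-0.001],0],[[0,0,-0.001],0],[[0,0,0],0]]' | python3 -m jog|J
```

```text
time: 25.2
tool_pos: [0.701, 0.2035, 0.1344]
wrist_force: [-1.3, -0.5, 2.8]
time: 25.82
tool_pos: [0.701, 0.2035, 0.1391]
wrist_force: [0.8, -0.4, -0.6]
time: 26.45
tool_pos: [0.7011, 0.2036, 0.1436]
wrist_force: [0.6, -0.7, 0.2]
```

Free of the flange now. I'll raise the tool clear and check.

```bash
echo '[[[0,0,-0.01],0],[[0,0,-0.03],0],[[0,0,-0.05],0],[[-0.03,0,-0.05],0],[[-0.05,0,-0.01],0]]' | python3 -m jog>/dev/null;echo '[[[-0.04,0,0],0],[[0,0,0],0],[[0,0,0],0]]' | python3 -m jog; python3 - <<'E'
from h import *
w=save("wrist","fin")[:,:,::-1]
s=bot.read_camera("side")[130:290,200:400,::-1]
cv2.imwrite("pics/fin2.png",np.hstack([cv2.resize(w,(400,300)),cv2.resize(s,(375,300))]))
E
```

```text
time: 27.45
tool_pos: [0.5834, 0.1828, 0.2943]
tcp_rot: [-3.129, -0.274, -0.003]
wrist_force: [0.1, -0.2, 0.8]
width: 0.001
grip_force: 0.0
```

View pics/fin2.png

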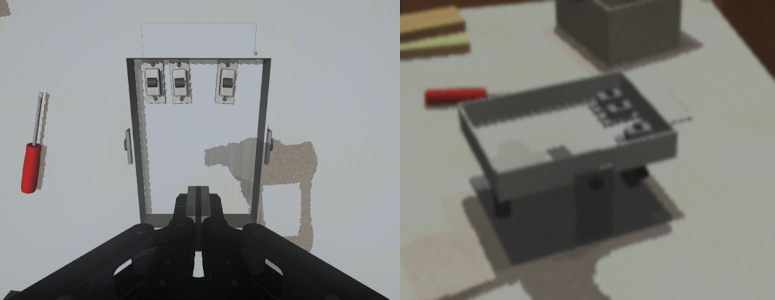

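All three catches lie at the pick-up end (wrist view: cols 153, 180 and 227, row 83). The tray is level and the robot is clear.

```bash
python3 -c "
from workcell import bot
print(bot.finish_job())"
```

```text
the job is handed in; nothing more can be done
None
```

The job is handed in: the stray was laid in the tray, I leaned on the flange at the stop with about 15 N for over a second, all three catches slid to the pick-up end, and the tray was eased back to level at about 27 s with the robot clear.

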